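# Put the microscope spacer rings away on their spindle and lock them with the hidden collar

## Robot

A 7-joint arm with a two-finger parallel gripper is mounted at the origin on the work surface. World frame = base frame: x ahead of the robot, y to its left, z up, the work surface at z = 0. Lengths are in mm, angles in rad, forces in N, time in s.
With the tool pointing down it reaches from about 425 to 950 mm from the base axis. Payload 4.7 kg.
Tool frame: the origin (TCP) lies between the finger pads; the fingertips stand arm.tcp_to_tips ahead of it and the grasp point (between the pads) lies 5 mm behind it (arm.tcp_to_tips is the distance from the TCP to the fingertips, in mm); z points along the fingers, y is the direction in which the jaws open and shut (so a half turn about z gives the same grasp; the last joint's range is limited). The gripper opens to 85 mm and grips with 20 to 120 N. Pads are 22 mm wide; open, the fingers measure 114 mm over their backs; the gripper's body (76 mm by 85 mm) begins 54 mm behind the grasp point. The pads swing forward as they close: fully open they stand 13 mm farther back than shut.
Start: joints at [1.269, 0.469, -0.049, 1.532, 0.024, 1.141, -0.082], TCP at [181.91, -650.043, 245.335] pointing down, gripper open.
Joint ranges: [-2.59, 2.59], [-0.33, 1.99], [-1.39, 1.29], [0.1, 2.45], [-1.04, 4.18], [0.21, 1.99], [-2.66, 2.66]. Speed limits (rad/s): [2.57, 2.57, 3.14, 3.14, 3.14, 3.14, 3.14].

## Interface

Orientations are given as a rotation vector (axis times angle).
In Python, from bench import arm, cams gives the robot as it stands.
- The arm moves only by the shell command python3 -m pendant 'ROWS' [FORCE]. ROWS is JSON, a list of rows, each a list of 7 numbers: the closure in counts, from 0 (fully open) to 255 (shut), then the shift along the tool's x, y, z scaled (see below), then the turn, a rotation vector about the tool's x, y, z scaled (see below). A call has 1 to 5 rows; each row shifts and turns the pose as measured when the row begins, along the tool's axes as they then stand; what a row does not reach is not made up. The controller multiplies each number of a shift by 0.05 m and each number of a turn by 6 degrees. A row lasts 1/8 s, in which the tool goes at most 62.5 mm and 10.7 degrees, less where a joint would pass 70% of its speed; a pose out of reach is approached as far as the arm can. A call with a number of a shift or a turn outside -1 to 1 is refused whole. A call with a gripper value outside its range is refused whole. The fingers move at their own pace and stop on an object; FORCE is the grip in N (left out, the last holds). Time passes only in rows, so rows that do not move let the fingers close. It gives the time, the measured TCP pose, the force and the opening at its end, in the units of the state.
- arm.read_state(): the state, without advancing time (a new reading comes with each control period).
- cams.get_image(name): name is "side" or "top"; returns (picture, depth): 420x560x3 uint8, blue, green, red; 420x560 float32, mm along the optical axis (not along the pixel's ray), 0 where there is no reading.
- cams.calibration(name): a dict with "fx", "fy", "cx", "cy" (pixels), "R" (3x3) and "t" (3): a world point X has camera coordinates R X + t. Camera axes: x right, y down, z forward; pixel columns grow to the right and rows downward; lengths in mm; the calibration is good to about 2 mm. A picture is of the moment at which its call begins. calibration takes no time and is no camera call.
- arm.sign_off(): hands the job in, once; it reports no verdict.
The state is a dict: "clock": time; "qpos": joint angles; "joint_velocities": joint speeds; "tau": joint torques, N m; "tool_pos": TCP position; "eef_rot": TCP orientation; "wrist_force": force on the tool from outside, world axes, zero at the start; "torque": the same for the moment, N m; "finger_gap": finger opening in mm.
Only numpy, scipy, OpenCV 4.12 (cv2) and the standard library are available. Lean on these libraries where they do the work, as an engineer would, in place of code of your own. Each camera call takes 0.05 s, during which the arm holds its last target. There are 200 camera calls.

## Task

Put the microscope's spacer rings away: thread every ring lying on the bench onto the upright spindle, one at a time from the widest at the bottom to the smallest on top, and then lock the stack with the collar (the only part there with a bore through it) that lies in one of the three covered pockets of the black parts block. To find it, slide the block's loose cover plate aside, never lifting it off the block; set the collar on top of the rings, leave the other two parts in their pockets and slide the cover fully back over the pockets. Leave everything else on the bench where it is.

Things in the scene. Friction and masses are not known exactly. Their poses are not given: they have to be found in the camera images.
- block: black parts block fixed to the bench, 190 mm (x) by 158 mm (y), top face 30 mm above the bench; origin: centre of its underside; yaw within 20 degrees. Three pockets in its +x half; its -x half is a flat deck level with the pocket rims. Rails along both y sides and lips at both x ends stand 6 mm above the top face; the cover plate slides along x between them.
- pocket_mid (a point): on the block's top face (30 mm above the bench), over the centre of the middle pocket, at block x = +43 mm; axes as the block's. The pockets lie side by side along y with centres at y = -45, 0, +45 mm from here; each is 80 mm (x) by 40 mm (y), 26 mm deep.
- cover_grip (a point): loose aluminium cover plate on the block, 92 (x) by 140 (y) by 4 mm, 0.16 kg, with a black upright grip rib across its middle, 12 mm thick (x), 60 mm long (y), 34 to 56 mm above the bench. Point: middle of the plate in plan, 45 mm above the bench; axes as the block's. Closed at block x = +44 mm (against the end lip); fully aside, on the deck, at block x = -44 mm (other lip).
- collar_c (a point): the lock collar: plain steel ring, 22 mm outside, 14 mm bore, 20 mm tall, 35 g, standing upright (bore vertical) near the middle of one of the three pockets, under the cover plate. Point: its centre, half-way up; z is its bore axis.
- plug_c (a point): a solid steel plug with a domed top, no bore, 20 mm diameter, 20 mm tall, in another pocket; stays there. Point: its centre.
- nutblank_c (a point): a solid square steel blank, 18 mm cube, in another pocket; stays there. Point: its centre.
- spindle: storage spindle fixed to the bench: dark round foot 72 mm diameter and 10 mm high, with an upright bright steel arbor of 10 mm diameter, its top 6 mm tapered, tip 72 mm above the bench. Origin: centre of the foot's underside on the bench, z up the arbor axis.
- ring54_c (a point): aluminium spacer ring, 54 mm outside, 14 mm bore, 10 mm thick, about 55 g, lying flat on the bench; may be absent (then None). Point: its centre, half-way up (5 mm above the bench when lying); z is its bore axis.
- ring48_c (a point): aluminium spacer ring, 48 mm outside, 14 mm bore, 10 mm thick, about 44 g, lying flat on the bench; may be absent (then None). Point: its centre, half-way up (5 mm above the bench when lying); z is its bore axis.
- ring42_c (a point): aluminium spacer ring, 42 mm outside, 14 mm bore, 10 mm thick, about 34 g, lying flat on the bench; may be absent (then None). Point: its centre, half-way up (5 mm above the bench when lying); z is its bore axis.
- ring36_c (a point): aluminium spacer ring, 36 mm outside, 14 mm bore, 10 mm thick, about 23 g, lying flat on the bench; may be absent (then None). Point: its centre, half-way up (5 mm above the bench when lying); z is its bore axis.
- ring30_c (a point): aluminium spacer ring, 30 mm outside, 14 mm bore, 10 mm thick, about 12 g, lying flat on the bench; may be absent (then None). Point: its centre, half-way up (5 mm above the bench when lying); z is its bore axis.
- phone_c (a point): bystander: opened phone body, 145 by 70 by 8 mm, flat on the bench. Point: its centre.
- heatsink_c (a point): bystander: small finned heat sink 22 by 22 by 13 mm, among the rings. Point: its centre.
- magnetiser_c (a point): bystander: mint-green tool magnetiser block 46 by 40 by 50 mm. Point: its centre.
- pliers_c (a point): bystander: small pliers about 160 mm long, 16 mm high. Point: their pivot.
- jar_c (a point): bystander: closed jar, 44 mm diameter, 45 mm high. Point: its centre.
- driver_grip (a point): bystander: small screwdriver about 150 mm long lying on the bench. Point: on its handle.
Things that resemble listed ones, but are neither listed nor needed, are in the scene too. What is shaped like the block but pink is not meant.

How it is judged:
By the outcome, as a careful person would: the job done as asked, in the order asked, and still so for the second after the job is handed in, with the robot touching nothing.
Of ring54, ring48, ring42, ring36, ring30 only 3 to 5 are there at a start; the rules pass over those that are not, and their reading is None.
At some moment in a run one of ring54, ring48, ring42, ring36, ring30 may be knocked a few centimetres aside while the robot is not near it.
Once in a run the grip may slacken for a moment while it holds something.
It also fails if it takes over 210 s, if anything falls off the work surface, if the arm or the gripper's body presses on something with over 40 N, if the wrist force passes 120 N, or if a joint passes its speed limit or range.

## Working session

There is one attempt and no reset: what is moved stays moved. The work goes in short steps, Python scripts to look and compute and a shell command to move; the robot and the scene stay as the last step left them, time stands still between calls to the robot, and variables do not carry over. Pictures are saved under pics/ and viewed, about 12 in all and at most 16, crops included, and the job is handed in when it is done.

```bash
ls; mkdir -p pics; python3 - <<'E'
from bench import arm,cams
import cv2,numpy as np
print(arm.read_state(),arm.tcp_to_tips)
for n in("top","side"):
    im,d=cams.get_image(n);cv2.imwrite(f"pics/{n}0.png",im);np.save(f"pics/{n}0.npy",d)
    c=cams.calibration(n);print(n,c, 'campos',-np.array(c["R"]).T@np.array(c["t"]))
E
```

```text
pics
{'clock': 0.0, 'qpos': array([ 1.26913003,  0.46945313, -0.04860374,  1.53370503,  0.02407248,
        1.14099398, -0.08230601]), 'joint_velocities': array([-0.00106074, -0.00012881, -0.00051145, -0.00025255, -0.00112979,
        0.00056916, -0.0009225 ]), 'tau': array([-8.49130229e-04, -5.10310936e+01, -4.68611741e-02, -2.37708592e+01,
        1.07047748e-02,  7.56835914e-03, -1.55870248e-05]), 'tool_pos': array([ 181.7141483 , -649.49655262,  244.24882659]), 'eef_rot': array([-3.11048352e+00, -4.26902655e-01,  4.89860546e-04]), 'wrist_force': array([ 0.03493127, -0.43650058,  0.02399255]), 'torque': array([ 0.02042384, -0.03124848,  0.0723585 ]), 'finger_gap': 85.43253186393726} 14.0
top {'fx': 506.8331595901608, 'fy': 506.8331595901608, 'cx': 277.71246927306197, 'cy': 217.30954938628327, 'R': array([[ 0.08884891, -0.99604011,  0.00315731],
       [-0.97403942, -0.08754816, -0.2087643 ],
       [ 0.20821403,  0.01547313, -0.97796089]]), 't': array([  19.52836891,  514.16611133, 1346.49862059])} campos [ 218.723077     43.6307825  1424.10085769]
side {'fx': 394.8708409297104, 'fy': 394.8708409297104, 'cx': 274.34984062600773, 'cy': 207.74517970914394, 'R': array([[-0.85250119, -0.52211171, -0.02531945],
       [-0.23317918,  0.42319149, -0.87552066],
       [ 0.46783457, -0.74047844, -0.48251683]]), 't': array([452.44489591, 161.66637726, 802.01330004])} campos [ 48.19750324 761.68450191 539.98282846]
```

View pics/top0.png

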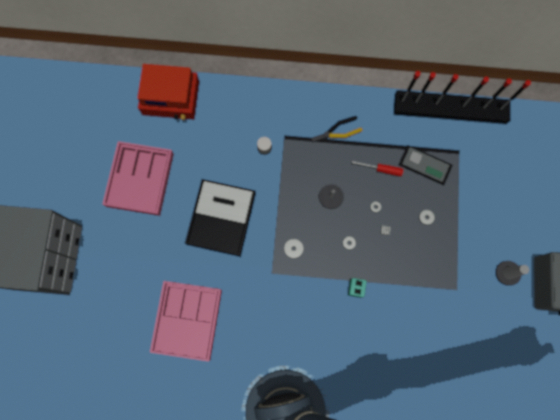

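View pics/side0.png

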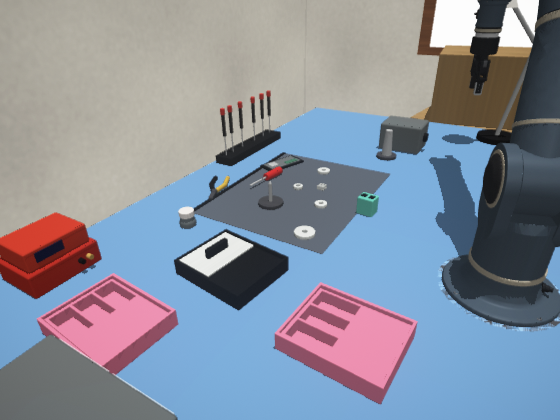

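Top view: black block with the white cover at (222,217). The foot with the arbor is at (331,196), and the four rings are at (294,248), (349,243), (376,207) and (427,217). The heat sink is at (386,230). The grey stand at (510,272) is off the mat, has a thick post and is not a match. Next I measure and enlarge.

```bash
cat > h.py <<'E'
import cv2,numpy as np
from bench import arm,cams
from scipy.spatial.transform import Rotation as Ro
def ray(c,u,v,z):
    R=np.array(c["R"]);t=np.array(c["t"]);o=-R.T@t
    d=R.T@np.array([(u-c["cx"])/c["fx"],(v-c["cy"])/c["fy"],1.])
    return o+d*(z-o[2])/d[2]
def proj(c,X):
    p=np.array(c["R"])@np.array(X,float)+np.array(c["t"]);return c["cx"]+c["fx"]*p[0]/p[2],c["cy"]+c["fy"]*p[1]/p[2]
def rings(im,c,box,thr=135,z=10):
    """bright blobs in box (u0,v0,u1,v1): filled contour centre and size cast to height z"""
    g=im.min(axis=2);m=np.zeros_like(g);u0,v0,u1,v1=box;m[v0:v1,u0:u1]=(g[v0:v1,u0:u1]>thr)*255
    out=[]
    for k in cv2.findContours(m,cv2.RETR_EXTERNAL,cv2.CHAIN_APPROX_NONE)[0]:
        f=np.zeros_like(g);cv2.drawContours(f,[k],-1,255,-1);a=(f>0).sum()
        if a<25: continue
        v,u=np.nonzero(f);X=ray(c,u.mean(),v.mean(),z)
        P=np.array([ray(c,uu,vv,z)[:2] for uu,vv in zip(u,v)])
        s=abs(np.linalg.norm(ray(c,u.mean()+1,v.mean(),z)-X)*np.linalg.norm(ray(c,u.mean(),v.mean()+1,z)-X))
        out.append((u.mean(),v.mean(),X[0],X[1],2*np.sqrt(a*s/np.pi)))
    return out
def axes():
    s=arm.read_state();return s,Ro.from_rotvec(s["eef_rot"]).as_matrix()
def go(target,yaw=None):
    """print remaining move: shift in tool units (50mm) and turn in 6deg units; yaw = world dir (rad) of jaw axis y"""
    s,R=axes();d=R.T@(np.array(target)-s["tool_pos"])/50
    print("t",round(s["clock"],2),"pos",s["tool_pos"].round(1),"gap",round(s["finger_gap"],1),"shift",d.round(3),end=" ")
    ez=np.array([0,0,-1.]);y0=R[:,1]
    if yaw is None: yaw=np.arctan2(y0[1],y0[0])
    y=np.array([np.cos(yaw),np.sin(yaw),0]); 
    if y@y0<0:y=-y
    Rt=np.c_[np.cross(y,ez),y,ez]
    print("turn",(np.degrees(Ro.from_matrix(R.T@Rt).as_rotvec())/6).round(3), "F",s["wrist_force"].round(1))
E
python3 - <<'E'
from h import *
im=cv2.imread("pics/top0.png");d=np.load("pics/top0.npy");c=cams.calibration("top")
for r in rings(im,c,(280,195,445,265)):print(np.round(r,1), 'depth z', )
def pt(u,v,dd):
    z=dd[v,u];return (np.array(c["R"]).T@(np.array([(u-c["cx"])/c["fx"]*z,(v-c["cy"])/c["fy"]*z,z])-np.array(c["t"]))).round(1)
print('bench',pt(400,265,d),'spindle foot',pt(322,200,d),'cover',pt(215,195,d))
cr=im[135:300,270:470];cv2.imwrite("pics/c1.png",cv2.resize(cr,None,fx=4,fy=4,interpolation=cv2.INTER_CUBIC)[:600])
cr=im[170:265,175:265];cv2.imwrite("pics/c2.png",cv2.resize(cr,None,fx=6,fy=6,interpolation=cv2.INTER_CUBIC))
E
```

```text
[293.4 248.2 435.1  14.1  52.3] depth z
[ 348.8  242.5  465.4 -140.4   34.2] depth z
[ 426.6  216.9  559.  -357.4   38.9] depth z
[ 375.3  206.4  576.7 -210.    27.3] depth z
bench [ 415.5 -288.8    2.4] spindle foot [582.5 -56.5   7.4] cover [562.9 248.   34.6]
```

View pics/c1.png

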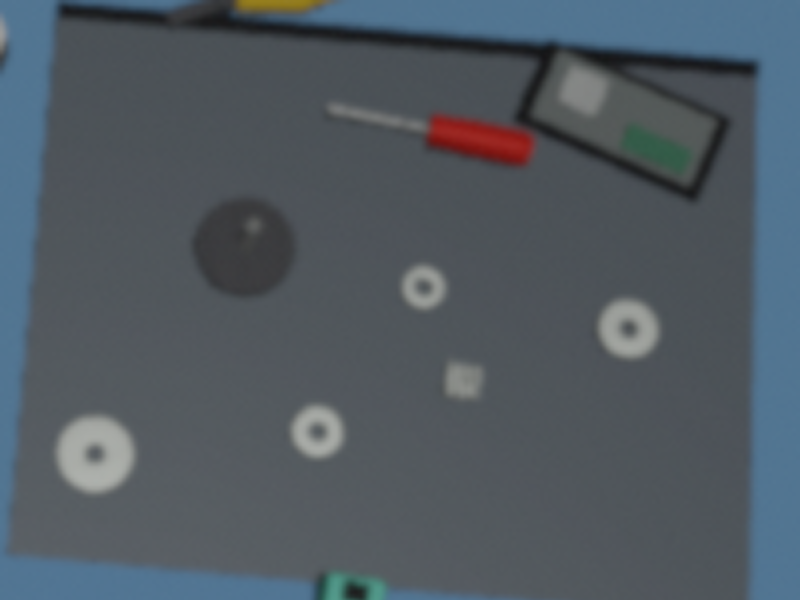

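View pics/c2.png

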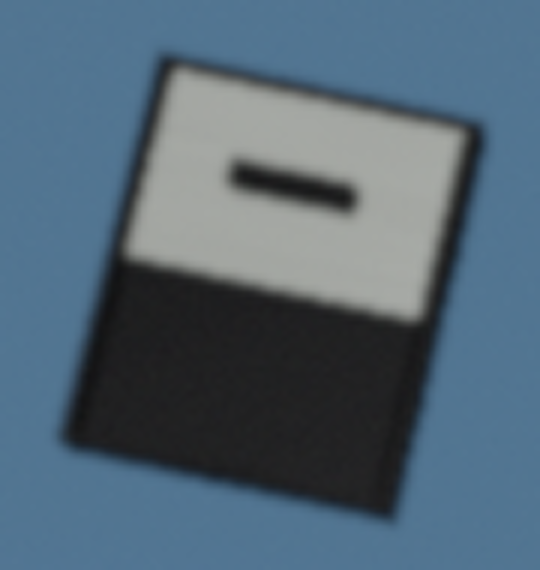

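Sizes minus the edge bias (about 2 mm) give ring54 (293,248), ring42 (427,217), ring36 (349,243) and ring30 (375,206). ring48 is absent. Now the spindle and block poses.

```bash
python3 - <<'E'
from h import *
im=cv2.imread("pics/top0.png");c=cams.calibration("top");s=cams.calibration("side");im2=cv2.imread("pics/side0.png")
# foot: dark neutral/reddish vs mat
sub=im[180:216,310:352].astype(int); print(sub[16,::4].tolist())
m=np.zeros(im.shape[:2],np.uint8); m[180:216,310:352]=(sub[:,:,0]<66)*255
k=max(cv2.findContours(m,0,1)[0],key=cv2.contourArea);f=cv2.drawContours(m*0,[k],-1,255,-1);v,u=np.nonzero(f)
X=ray(c,u.mean(),v.mean(),10);print("foot",u.mean(),v.mean(),len(u),X, "dia",2*np.sqrt(len(u)/np.pi)*2.66)
print("tip0",proj(c,[X[0],X[1],72]),ray(c,333.5,191.3,72))
# cover plate
m[:]=0;m[170:265,175:265]=(im[170:265,175:265].min(2)>110)*255
k=max(cv2.findContours(m,0,1)[0],key=cv2.contourArea)
P=np.array([ray(c,*q[0],34)[:2] for q in k],np.float32)
r=cv2.minAreaRect(P);print("cover",r)
rib=[]
g=im[190:212,205:240].min(2);v,u=np.nonzero(g<80);Q=np.array([ray(c,a+205,b+190,56)[:2] for a,b in zip(u,v)],np.float32);print("rib",cv2.minAreaRect(Q))
cv2.imwrite("pics/c3.png",cv2.resize(im2[160:290,165:335],None,fx=4.6,fy=4.6,interpolation=cv2.INTER_CUBIC))
print("side pred foot",proj(s,[X[0],X[1],10]),"tip",proj(s,[X[0],X[1],72]))
for r in rings(im2,s,(285,160,335,250),150):print("side",np.round(r,1))
go([435,14,120],np.pi/2)
E
```

```text
[[90, 86, 80], [91, 86, 80], [69, 65, 62], [62, 59, 59], [63, 61, 59], [63, 63, 62], [62, 61, 60], [62, 60, 60], [65, 62, 61], [90, 85, 79], [90, 85, 79]]
foot 330.5165876777251 196.60900473933648 422 [594.10240586 -79.99547532  10.        ] dia 61.65849520537512
tip0 (np.float64(332.8768331199798), np.float64(191.0208626774694)) [593.46187372 -81.76124862  72.        ]
cover ((546.1358642578125, 221.14993286132812), (141.3271942138672, 93.4797134399414), 82.50387573242188)
rib ((543.3658447265625, 219.35108947753906), (55.584651947021484, 10.7259521484375), 82.74305725097656)
side pred foot (np.float64(269.9934781610009), np.float64(200.9661155153822)) tip (np.float64(269.3142291105714), np.float64(181.37508006410783))
side [304.2 231.2 433.   15.9  56.7]
side [ 320.5  202.9  462.6 -139.1   39.8]
side [ 321.4  185.   510.5 -245.5   27.9]
side [ 297.8  185.3  573.8 -209.4   33.8]
side [ 323.4  169.5  556.7 -357.    46.1]
t 0.1 pos [ 181.8 -649.6  244.3] gap 85.7 shift [  8.454 -11.411   2.506] turn [-0.017  0.003  2.606] F [ 0.2 -0.1 -0.7]
```

View pics/c3.png

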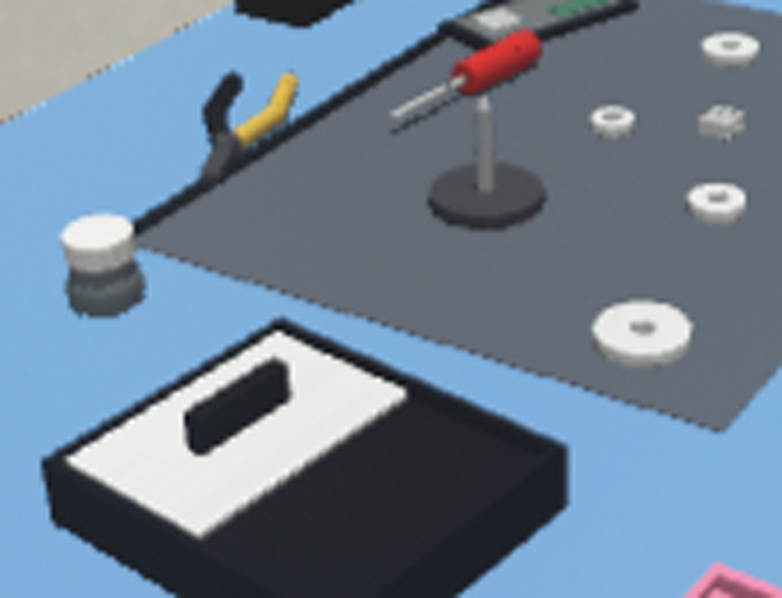

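```bash
python3 -m pendant '[[0,0.6,-0.7,0,0,0,0.87],[0,0.6,-0.7,0,0,0,0.87],[0,0.6,-0.7,0,0,0,0.87],[0,0.7,-0.9,0,0,0,0],[0,0.7,-0.9,0,0,0,0]]' 30
python3 -m pendant '[[0,0.7,-0.95,0,0,0,0],[0,0.7,-0.95,0,0,0,0],[0,0.7,-0.95,0,0,0,0],[0,0.7,-0.95,0,0,0,0],[0,0,0,0,0,0,0]]'
python3 -c "
from h import *
go([435,14,60],np.pi/2)"
```

```text
clock: 0.72
tool_pos: [321.4, -438.6, 241.3]
eef_rot: [-3.137, 0.032, 0.007]
wrist_force: [1.2, 0.3, 0.1]
finger_gap: 85.2
clock: 1.35
tool_pos: [471.2, -239.5, 240.6]
eef_rot: [-3.135, 0.019, 0.006]
wrist_force: [-0.9, -0.4, -0.2]
finger_gap: 85.2
t 1.35 pos [ 471.2 -239.5  240.6] gap 85.2 shift [-0.769 -5.038  3.647] turn [-0.06   0.037 -0.113] F [-0.9 -0.4 -0.2]
```

```bash
python3 -m pendant '[[0,0,-1,0.3,-0.06,0.04,-0.1],[0,0,-1,0.3,0,0,0],[0,-0.2,-1,0.4,0,0,0],[0,-0.2,-1,0.5,0,0,0],[0,-0.2,-1,0.5,0,0,0]]'
python3 -m pendant '[[0,-0.2,-0.3,1,0,0,0],[0,0,0,0.4,0,0,0],[0,0,0,0,0,0,0]]'
python3 - <<'E'
from h import *
go([435,14,60],np.pi/2)
im,d=cams.get_image("top");c=cams.calibration("top")
cv2.imwrite("pics/a1.png",cv2.resize(im[190:300,230:370],None,fx=5,fy=5,interpolation=cv2.INTER_CUBIC))
im,d=cams.get_image("side");c=cams.calibration("side")
cv2.imwrite("pics/a1s.png",cv2.resize(im[130:260,200:360],None,fx=4.6,fy=4.6,interpolation=cv2.INTER_CUBIC))
E
```

```text
clock: 1.98
tool_pos: [443.3, 8.9, 138.5]
eef_rot: [3.137, -0.024, 0.008]
wrist_force: [0.2, 0.4, -0.8]
finger_gap: 84.9
clock: 2.35
tool_pos: [431.3, 25.6, 65.3]
eef_rot: [3.137, -0.017, 0.003]
wrist_force: [-0.3, -0.1, 0.3]
finger_gap: 85.4
t 2.35 pos [431.3  25.6  65.3] gap 85.4 shift [0.077 0.23  0.108] turn [ 0.042 -0.017 -0.1  ] F [-0.3 -0.1  0.3]
```

View pics/a1s.png

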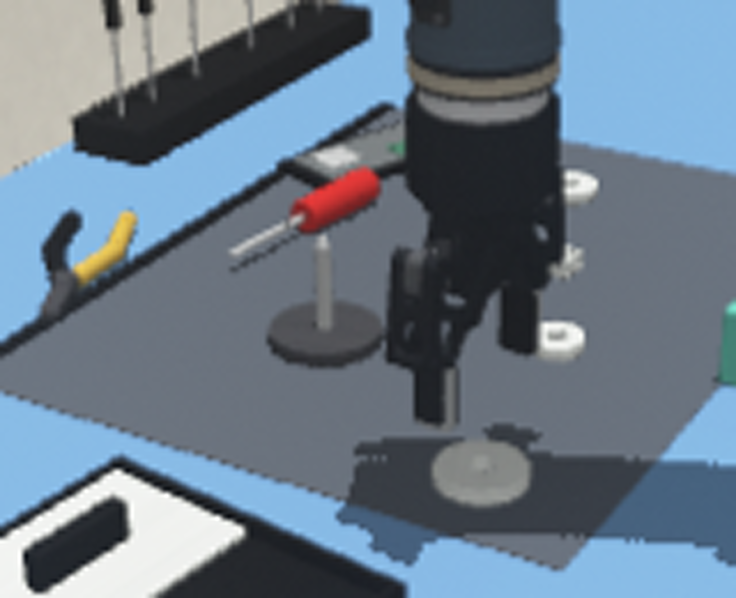

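```bash
python3 - <<'E'
from h import *
c=cams.calibration("side")
for z in (50,57,64): print(z,proj(c,[431,25.6+50,z]))
E
python3 -m pendant '[[0,0.08,0.23,0.3,0.04,-0.02,-0.1],[0,0,0,0.3,0,0,0],[0,0,0,0,0,0,0]]'
python3 -c "
from h import *
go([435,14,20],np.pi/2)"
```

```text
50 (np.float64(293.28190036863384), np.float64(228.85956313068596))
57 (np.float64(293.27533620339125), np.float64(226.30708259848325))
64 (np.float64(293.2687236709722), np.float64(223.73579445376447))
clock: 2.82
tool_pos: [439.6, 10.1, 37.3]
eef_rot: [3.141, -0.007, 0.014]
wrist_force: [0.8, -0.3, -1.0]
finger_gap: 85.6
t 2.83 pos [439.6  10.1  37.3] gap 85.6 shift [-0.096 -0.079  0.345] turn [ 0.008 -0.084 -0.043] F [ 0.8 -0.3 -1. ]
```

```bash
python3 -m pendant '[[0,-0.09,-0.08,0.35,0,-0.06,-0.04],[0,0,0,0.15,0,0,0],[0,0,0,0,0,0,0]]'
python3 -c "
from h import *
go([435,14,12],np.pi/2);go([435,14,12],np.pi/2)"
```

```text
clock: 3.2
tool_pos: [437.5, 11.9, 12.9]
eef_rot: [3.14, -0.005, 0.01]
wrist_force: [-0.1, 0.4, 0.9]
finger_gap: 85.7
t 3.2 pos [437.5  11.9  12.9] gap 85.7 shift [-0.051 -0.041  0.018] turn [ 0.013 -0.061 -0.032] F [-0.1  0.4  0.9]
t 3.2 pos [437.5  11.9  12.9] gap 85.7 shift [-0.051 -0.041  0.018] turn [ 0.013 -0.061 -0.032] F [-0.1  0.4  0.9]
```

```bash
python3 -m pendant '[[0,-0.07,-0.04,0.02,0,-0.05,-0.03],[0,0,0,0,0,0,0],[150,0,0,0,0,0,0],[150,0,0,0,0,0,0],[150,0,0,0,0,0,0]]' 40
python3 -m pendant '[[150,0,0,0,0,0,0],[150,0,0,0,0,0,0]]'
python3 -c "
from h import *
go([435,14,12],np.pi/2)"
```

```text
clock: 3.82
tool_pos: [435.1, 13.9, 14.0]
eef_rot: [3.14, -0.001, 0.006]
wrist_force: [-0.9, -0.7, 2.6]
finger_gap: 51.9
clock: 4.08
tool_pos: [435.1, 13.9, 14.0]
eef_rot: [3.14, -0.0, 0.007]
wrist_force: [-0.1, 1.1, -1.4]
finger_gap: 52.0
t 4.08 pos [435.1  13.9  14. ] gap 52.0 shift [-0.003 -0.001  0.041] turn [ 0.016 -0.041 -0.003] F [-0.1  1.1 -1.4]
```

```bash
python3 -m pendant '[[160,0,0,-0.5,0,0,0],[160,0,0,-1,0,0,0],[160,0.4,0,-0.6,0,0,0],[160,0.8,0.6,0,0,0,0],[160,0.8,0.6,0,0,0,0]]' 50
python3 -m pendant '[[160,0.7,0.4,0,0,0,0],[160,0.3,0.2,0,0,0,0],[160,0,0,0,0,0,0]]'
python3 -c "
from h import *
go([594,-81,105],np.pi/2)"
```

```text
clock: 4.7
tool_pos: [534.4, -44.5, 122.0]
eef_rot: [3.14, 0.011, 0.002]
wrist_force: [0.8, 1.0, 0.8]
finger_gap: 51.4
clock: 5.08
tool_pos: [588.0, -78.7, 121.1]
eef_rot: [3.139, 0.002, 0.003]
wrist_force: [-0.6, -0.2, -0.5]
finger_gap: 51.3
t 5.08 pos [588.  -78.7 121.1] gap 51.3 shift [0.119 0.046 0.322] turn [ 0.022 -0.018  0.015] F [-0.6 -0.2 -0.5]
```

```bash
python3 -m pendant '[[160,0.1,0.045,0.3,0.02,-0.02,0],[160,0.02,0,0.1,0,0,0],[160,0,0,0,0,0,0]]'
python3 - <<'E'
from h import *
go([594,-81,100],np.pi/2)
im,d=cams.get_image("top");cv2.imwrite("pics/b1.png",im)
im2,d=cams.get_image("side");cv2.imwrite("pics/b1s.png",im2)
a=cv2.resize(im[160:230,290:370],None,fx=5,fy=5,interpolation=2);b=cv2.resize(im2[140:225,220:320],None,fx=5,fy=5,interpolation=2)
h=max(a.shape[0],b.shape[0]);f=lambda x:cv2.copyMakeBorder(x,0,h-x.shape[0],0,0,0)
cv2.imwrite("pics/b1c.png",cv2.resize(np.hstack([f(a),f(b)]),(800,int(h*800/900))))
E
```

```text
clock: 5.45
tool_pos: [591.6, -79.1, 98.6]
eef_rot: [-3.141, -0.006, 0.007]
wrist_force: [-0.6, 0.1, -0.4]
finger_gap: 51.2
t 5.45 pos [591.6 -79.1  98.6] gap 51.2 shift [ 0.048  0.037 -0.028] turn [-0.008  0.041  0.038] F [-0.6  0.1 -0.4]
```

View pics/b1c.png

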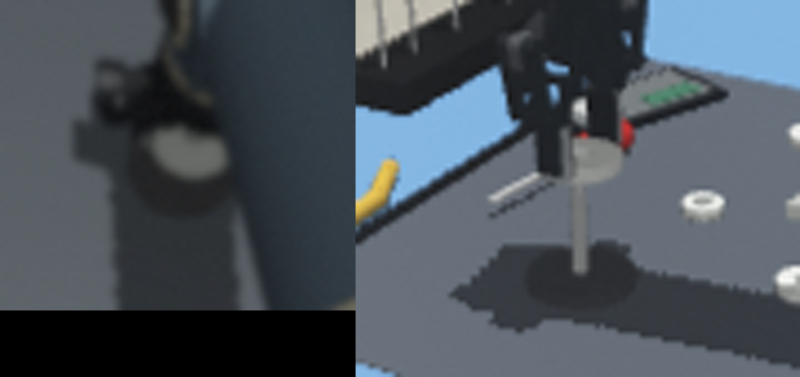

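```bash
python3 -m pendant '[[160,0.03,0.045,0.1,0,0.04,0.04],[160,0,0,0.2,0,0,0],[160,0,0,0.2,0,0,0],[160,0,0,0,0,0,0]]'
python3 -c "
from h import *
go([593,-81.3,40],np.pi/2)"
```

```text
clock: 6.05
tool_pos: [593.5, -81.6, 72.9]
eef_rot: [-3.141, 0.001, -0.003]
wrist_force: [1.1, -0.0, -0.6]
finger_gap: 51.0
t 6.05 pos [593.5 -81.6  72.9] gap 51.0 shift [-0.012 -0.006  0.657] turn [-0.004 -0.018 -0.004] F [ 1.1 -0.  -0.6]
```

```bash
python3 -m pendant '[[160,0,0,0.4,0,0,0],[160,0,0,0.4,0,0,0],[160,0,0,0.1,0,0,0],[160,0,0,0,0,0,0]]'
python3 -c "
from h import *
go([593,-81.3,25],np.pi/2)"
```

```text
clock: 6.55
tool_pos: [593.3, -81.5, 24.2]
eef_rot: [-3.141, 0.001, -0.001]
wrist_force: [-0.4, -0.9, -0.3]
finger_gap: 50.9
t 6.55 pos [593.3 -81.5  24.2] gap 50.9 shift [-0.006 -0.003 -0.015] turn [-0.006 -0.009 -0.003] F [-0.4 -0.9 -0.3]
```

```bash
python3 -m pendant '[[0,0,0,0,0,0,0],[0,0,0,0,0,0,0],[0,0,0,-0.5,0,0,0],[0,0,0,-1,0,0,0],[0,0,0.3,-1,0,0,0]]'
python3 -m pendant '[[0,0,1,0,0,0,0],[0,-0.2,1,0,0,0,0],[0,-0.2,1,0,0,0,0],[0,-0.2,1,0,0,0,0],[0,0,0.6,0.5,0,0,0]]'
python3 -m pendant '[[0,0,0.4,0.2,0,0,0],[0,0,0,0,0,0,0]]'
python3 - <<'E'
from h import *
im,d=cams.get_image("top");cv2.imwrite("pics/d1.png",im)
c=cams.calibration("top")
for r in rings(im,c,(280,180,445,265)):print(np.round(r,1))
s=cams.calibration("side");im2,d=cams.get_image("side");cv2.imwrite("pics/d1s.png",im2)
for r in rings(im2,s,(250,160,345,250),150):print("side",np.round(r,1))
go([559,-357,60],np.pi/2)
a=cv2.resize(im[160:250,290:400],None,fx=4,fy=4,interpolation=2);b=cv2.resize(im2[150:240,220:310],None,fx=4,fy=4,interpolation=2)
cv2.imwrite("pics/d1c.png",np.hstack([a,b]))
E
```

```text
clock: 7.18
tool_pos: [591.8, -95.0, 150.7]
eef_rot: [-3.139, -0.004, 0.006]
wrist_force: [0.4, -0.7, 0.8]
finger_gap: 85.4
clock: 7.8
tool_pos: [569.2, -331.0, 137.8]
eef_rot: [3.136, 0.013, 0.029]
wrist_force: [0.9, 0.3, -0.2]
finger_gap: 85.2
clock: 8.05
tool_pos: [567.8, -354.1, 126.7]
eef_rot: [3.137, 0.006, 0.026]
wrist_force: [-0.6, 0.5, 0.7]
finger_gap: 85.9
[ 349.   242.5  465.4 -140.9   36. ]
[ 384.7  230.1  510.  -239.9   18.9]
[ 375.5  206.4  576.7 -210.5   29. ]
[331.3 196.  596.2 -82.1  52.6]
side [ 320.5  202.9  462.4 -138.7   40.6]
side [270.8 198.5 600.2 -93.9  55.6]
side [ 321.4  185.1  510.4 -245.    27.3]
side [ 297.8  185.2  573.7 -209.6   35. ]
side [ 272.8  163.7  733.3 -320.7   34.7]
t 8.15 pos [ 569.1 -351.2  127.5] gap 85.4 shift [-0.227  0.109  1.347] turn [ 0.037 -0.172  0.073] F [ 1.4 -0.5 -0.6]
```

View pics/d1c.png

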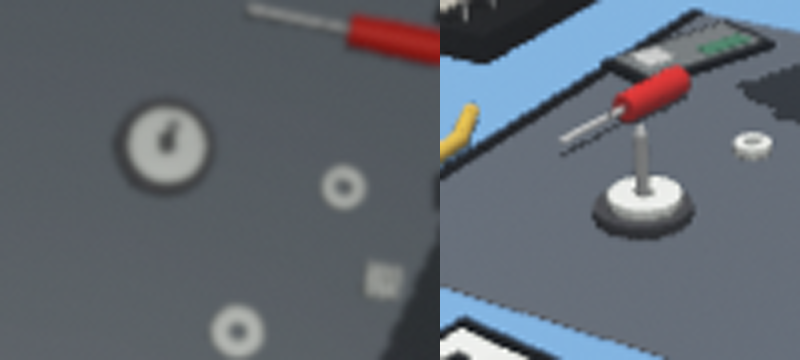

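Ring54 is seated on the foot (331,196). Ring42 next.

```bash
python3 -m pendant '[[0,-0.2,0.1,0.6,0.04,-0.15,0.07],[0,0,0,0.5,0,0,0],[0,0,0,0,0,0,0]]'
python3 -c "
from h import *
go([558,-357,14],np.pi/2)"
```

```text
clock: 8.52
tool_pos: [564.2, -349.9, 75.2]
eef_rot: [-3.14, -0.015, -0.013]
wrist_force: [-0.3, -0.0, -0.4]
finger_gap: 85.3
t 8.53 pos [ 564.2 -349.9   75.2] gap 85.3 shift [-0.135  0.142  1.222] turn [-0.011 -0.078  0.091] F [-0.3 -0.  -0.4]
```

```bash
python3 -m pendant '[[0,-0.13,0.14,0.4,0,-0.07,0.09],[0,-0.03,0.03,0.35,0,0,0],[0,0,0,0,0,0,0]]'
python3 -c "
from h import *
go([558,-357,14],np.pi/2)"
```

```text
clock: 8.9
tool_pos: [558.1, -357.7, 38.0]
eef_rot: [3.141, 0.004, 0.006]
wrist_force: [-0.3, 0.2, -0.1]
finger_gap: 85.2
t 8.9 pos [ 558.1 -357.7   38. ] gap 85.2 shift [-0.003 -0.013  0.48 ] turn [ 0.001 -0.037  0.022] F [-0.3  0.2 -0.1]
```

```bash
python3 -m pendant '[[0,0,-0.01,0.35,0,-0.03,0.02],[0,0,0,0.13,0,0,0],[0,0,0,0,0,0,0],[170,0,0,0,0,0,0],[170,0,0,0,0,0,0]]' 40
python3 -m pendant '[[170,0,0,0,0,0,0],[170,0,0,0,0,0,0],[170,0,0,0,0,0,0]]'
python3 -c "
from h import *
go([558,-357,14],np.pi/2)"
```

```text
clock: 9.52
tool_pos: [559.0, -357.4, 13.1]
eef_rot: [3.141, -0.0, 0.003]
wrist_force: [-0.3, 0.1, 0.1]
finger_gap: 51.4
clock: 9.9
tool_pos: [559.6, -357.7, 14.2]
eef_rot: [3.14, -0.0, 0.006]
wrist_force: [0.1, 0.4, -0.5]
finger_gap: 39.4
t 9.9 pos [ 559.6 -357.7   14.2] gap 39.4 shift [-0.031 -0.015  0.004] turn [ 0.016 -0.035 -0.001] F [ 0.1  0.4 -0.5]
```

```bash
python3 -m pendant '[[175,0,0,-0.5,0,0,0],[175,0,0,-1,0,0,0],[175,0,-0.3,-0.6,0,0,0],[175,0.2,-1,0,0,0,0],[175,0.2,-1,0,0,0,0]]' 50
python3 -m pendant '[[175,0.2,-1,0,0,0,0],[175,0.1,-1,0,0,0,0],[175,0,-0.7,0,0,0,0],[175,0,0,0,0,0,0]]'
python3 -c "
from h import *
go([593.3,-81.5,100],np.pi/2)"
```

```text
clock: 10.52
tool_pos: [577.8, -246.3, 121.5]
eef_rot: [3.138, -0.017, 0.004]
wrist_force: [0.4, 0.1, -0.5]
finger_gap: 39.5
clock: 11.02
tool_pos: [595.4, -101.4, 121.8]
eef_rot: [3.14, -0.005, 0.008]
wrist_force: [0.2, 0.8, -0.5]
finger_gap: 39.0
t 11.03 pos [ 595.4 -101.4  121.8] gap 39.0 shift [-0.046 -0.398  0.436] turn [ 0.014 -0.046 -0.029] F [ 0.2  0.8 -0.5]
```

```bash
python3 -m pendant '[[175,-0.03,-0.38,0.2,0,-0.04,-0.03],[175,0,-0.02,0.2,0,0,0],[175,0,0,0,0,0,0]]'
python3 -c "
from h import *
go([594,-81.5,80],np.pi/2)"
```

```text
clock: 11.4
tool_pos: [593.3, -83.3, 99.7]
eef_rot: [3.139, -0.005, -0.002]
wrist_force: [1.0, -0.8, -0.4]
finger_gap: 38.9
t 11.4 pos [593.3 -83.3  99.7] gap 38.9 shift [ 0.015 -0.037  0.393] turn [ 0.029  0.011 -0.032] F [ 1.  -0.8 -0.4]
```

```bash
python3 -m pendant '[[175,0.015,-0.04,0.1,0.02,0,-0.03],[175,0,0,0.2,0,0,0],[175,0,0,0.2,0,0,0],[175,0,0,0,0,0,0]]'
python3 -c "
from h import *
go([594,-81.5,35],np.pi/2)"
```

```text
clock: 11.9
tool_pos: [594.5, -83.1, 72.7]
eef_rot: [3.141, -0.005, -0.0]
wrist_force: [0.7, -0.1, -0.8]
finger_gap: 39.2
t 11.9 pos [594.5 -83.1  72.7] gap 39.2 shift [-0.01  -0.033  0.753] turn [ 0.007  0.003 -0.033] F [ 0.7 -0.1 -0.8]
```

```bash
python3 -m pendant '[[175,-0.01,-0.03,0.3,0,0,-0.02],[175,0,0,0.3,0,0,0],[175,0,0,0.15,0,0,0],[175,0,0,0,0,0,0]]'
python3 -c "
from h import *
go([594,-81.5,35],np.pi/2)"
```

```text
clock: 12.4
tool_pos: [593.8, -82.1, 33.8]
eef_rot: [3.14, -0.002, -0.003]
wrist_force: [-2.6, 0.5, 9.2]
finger_gap: 39.1
t 12.4 pos [593.8 -82.1  33.8] gap 39.1 shift [ 0.005 -0.012 -0.025] turn [ 0.02   0.016 -0.015] F [-2.6  0.5  9.2]
```

```bash
python3 -m pendant '[[0,0,0,0,0,0,0],[0,0,0,0,0,0,0],[0,0,0,-0.5,0,0,0],[0,0,0,-1,0,0,0],[0,-0.3,0.2,-0.8,0,0,0]]'
python3 -m pendant '[[0,-1,0.4,0,0,0,0],[0,-1,0.5,0,0,0,0],[0,-0.3,0.1,0.5,0,0,0],[0,0,0,0,0,0,0]]'
python3 - <<'E'
from h import *
im,d=cams.get_image("top");c=cams.calibration("top");cv2.imwrite("pics/e1.png",im)
for r in rings(im,c,(280,180,445,265)):print(np.round(r,1))
s=cams.calibration("side");im2,d=cams.get_image("side");cv2.imwrite("pics/e1s.png",im2)
for r in rings(im2,s,(250,160,345,250),150):print("side",np.round(r,1))
go([464.5,-140.5,60],np.pi/2)
E
```

```text
clock: 13.02
tool_pos: [577.0, -91.0, 146.8]
eef_rot: [3.141, 0.001, -0.016]
wrist_force: [0.7, -0.0, 0.4]
finger_gap: 85.0
clock: 13.52
tool_pos: [460.7, -143.8, 125.9]
eef_rot: [3.138, -0.002, -0.002]
wrist_force: [-0.0, -0.2, 0.6]
finger_gap: 85.4
[331.2 196.  596.1 -81.9  52.2]
side [270.9 197.8 602.4 -98.2  62.2]
side [ 321.5  185.   510.2 -245.7   28.8]
side [ 297.9  185.3  573.3 -209.3   35.4]
side [ 272.8  163.7  733.3 -320.7   34.7]
t 13.62 pos [ 464.  -143.3  127.6] gap 85.5 shift [ 0.004 -0.061  1.351] turn [ 0.037 -0.035  0.005] F [-0.   0.8 -0.5]
```

```bash
python3 - <<'E'
import cv2,numpy as np
a=cv2.imread("pics/e1.png");b=cv2.imread("pics/e1s.png")
cv2.imwrite("pics/e1c.png",np.hstack([cv2.resize(a[160:280,300:420],(400,400),interpolation=2),cv2.resize(b[150:250,235:335],(400,400),interpolation=2)]))
E
```

```text
(no output)
```

View pics/e1c.png

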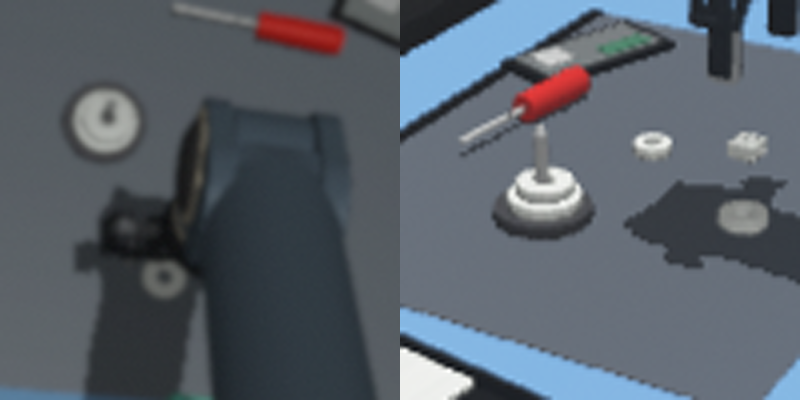

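Ring42 sits on ring54, and ring36 is still in place, in shadow. Continue.

```bash
python3 -m pendant '[[0,0,-0.06,0.6,0.03,-0.03,0],[0,0,0,0.6,0,0,0],[0,0,0,0,0,0,0]]'
python3 -c "
from h import *
go([464.2,-140.5,14],np.pi/2)"
```

```text
clock: 14.0
tool_pos: [471.5, -138.9, 69.3]
eef_rot: [3.14, 0.007, 0.016]
wrist_force: [-0.1, -0.1, 0.3]
finger_gap: 85.7
t 14.0 pos [ 471.5 -138.9   69.3] gap 85.7 shift [-0.158  0.03   1.104] turn [ 0.012 -0.098  0.04 ] F [-0.1 -0.1  0.3]
```

```bash
python3 -m pendant '[[0,-0.15,0.03,0.4,0.01,-0.09,0.04],[0,-0.03,0,0.3,0,0,0],[0,0,0,0,0,0,0]]'
python3 -c "
from h import *
go([464.2,-140.5,14],np.pi/2)"
```

```text
clock: 14.38
tool_pos: [468.5, -139.7, 36.7]
eef_rot: [3.14, 0.004, 0.015]
wrist_force: [-0.1, 0.1, 0.1]
finger_gap: 85.2
t 14.38 pos [ 468.5 -139.7   36.7] gap 85.2 shift [-0.09   0.015  0.454] turn [ 0.012 -0.089  0.025] F [-0.1  0.1  0.1]
```

```bash
python3 -m pendant '[[0,-0.11,0.01,0.3,0.01,-0.09,0.02],[0,-0.03,0,0.15,0,0,0],[0,0,0,0,0,0,0]]'
python3 -c "
from h import *
go([464.2,-140.5,14.5],np.pi/2)"
```

```text
clock: 14.75
tool_pos: [462.8, -140.4, 14.1]
eef_rot: [3.141, 0.001, 0.004]
wrist_force: [-0.2, 0.2, 0.4]
finger_gap: 85.6
t 14.75 pos [ 462.8 -140.4   14.1] gap 85.6 shift [ 0.027  0.001 -0.008] turn [ 0.008 -0.022  0.006] F [-0.2  0.2  0.4]
```

```bash
python3 -m pendant '[[0,0.03,0,0,0,0,0],[185,0,0,0,0,0,0],[185,0,0,0,0,0,0],[185,0,0,0,0,0,0],[185,0,0,0,0,0,0]]' 40
python3 -m pendant '[[185,0,0,0,0,0,0],[185,0,0,0,0,0,0]]'
python3 -c "
from h import *
go([464.2,-140.5,14],np.pi/2)"
```

```text
clock: 15.38
tool_pos: [465.2, -140.6, 15.3]
eef_rot: [3.14, 0.001, 0.006]
wrist_force: [-1.3, 0.6, -0.6]
finger_gap: 34.3
clock: 15.62
tool_pos: [465.2, -140.6, 15.3]
eef_rot: [3.14, 0.001, 0.007]
wrist_force: [0.2, -0.4, 0.4]
finger_gap: 34.2
t 15.62 pos [ 465.2 -140.6   15.3] gap 34.2 shift [-0.02  -0.002  0.025] turn [ 0.014 -0.04   0.005] F [ 0.2 -0.4  0.4]
```

```bash
python3 -m pendant '[[190,0,0,-0.5,0,0,0],[190,0,0,-1,0,0,0],[190,0.3,-0.2,-0.6,0,0,0],[190,0.8,-0.4,0,0,0,0],[190,0.8,-0.4,0,0,0,0]]' 50
python3 -m pendant '[[190,0.5,-0.2,0,0,0,0],[190,0.1,0,0,0,0,0],[190,0,0,0,0,0,0]]'
python3 -c "
from h import *
go([594.3,-81.6,103],np.pi/2)"
```

```text
clock: 16.25
tool_pos: [558.7, -92.4, 123.0]
eef_rot: [3.139, -0.009, 0.001]
wrist_force: [0.9, -0.6, -0.9]
finger_gap: 33.4
clock: 16.62
tool_pos: [591.0, -80.3, 122.5]
eef_rot: [3.14, -0.004, 0.001]
wrist_force: [-0.8, -0.8, -1.2]
finger_gap: 33.1
t 16.62 pos [591.  -80.3 122.5] gap 33.1 shift [0.067 0.026 0.39 ] turn [ 0.014 -0.007 -0.025] F [-0.8 -0.8 -1.2]
```

```bash
python3 -m pendant '[[190,0.06,0.02,0.2,0.01,0,-0.02],[190,0,0,0.15,0,0,0],[190,0,0,0,0,0,0]]'
python3 -c "
from h import *
go([594.3,-81.6,80],np.pi/2)"
```

```text
clock: 17.0
tool_pos: [591.1, -83.5, 103.0]
eef_rot: [3.14, -0.005, -0.004]
wrist_force: [-0.8, 0.0, 0.1]
finger_gap: 33.1
t 17.0 pos [591.1 -83.5 103. ] gap 33.1 shift [ 0.065 -0.04   0.46 ] turn [ 0.014  0.027 -0.031] F [-0.8  0.   0.1]
```

```bash
python3 -m pendant '[[190,0.06,-0.03,0.1,0.01,0.02,-0.03],[190,0,0,0.1,0,0,0],[190,0,0,0,0,0,0]]'
python3 -c "
from h import *
go([594.3,-81.6,80],np.pi/2)"
```

```text
clock: 17.38
tool_pos: [594.0, -82.2, 92.3]
eef_rot: [3.141, -0.0, -0.001]
wrist_force: [-0.1, 0.5, -0.6]
finger_gap: 33.3
t 17.38 pos [594.  -82.2  92.3] gap 33.3 shift [ 0.006 -0.011  0.246] turn [ 0.004  0.008 -0.001] F [-0.1  0.5 -0.6]
```

```bash
python3 -m pendant '[[190,0,-0.01,0.2,0,0,0],[190,0,0,0.2,0,0,0],[190,0,0,0,0,0,0]]'
python3 -c "
from h import *
go([594.3,-81.6,45],np.pi/2)"
```

```text
clock: 17.75
tool_pos: [593.9, -81.6, 70.8]
eef_rot: [3.141, -0.0, -0.002]
wrist_force: [-0.4, -0.8, 0.0]
finger_gap: 33.4
t 17.75 pos [593.9 -81.6  70.8] gap 33.4 shift [0.009 0.001 0.516] turn [ 0.003  0.01  -0.   ] F [-0.4 -0.8  0. ]
```

```bash
python3 -m pendant '[[190,0,0,0.3,0,0,0],[190,0,0,0.2,0,0,0],[190,0,0,0,0,0,0],[190,0,0,0,0,0,0]]'
python3 -c "
from h import *
go([594.3,-81.6,45],np.pi/2)"
```

```text
clock: 18.25
tool_pos: [594.3, -81.6, 45.3]
eef_rot: [3.14, -0.0, -0.001]
wrist_force: [-1.5, 0.0, 3.1]
finger_gap: 33.5
t 18.25 pos [594.3 -81.6  45.3] gap 33.5 shift [-0.    -0.001  0.007] turn [ 0.012  0.009 -0.001] F [-1.5  0.   3.1]
```

```bash
python3 -m pendant '[[0,0,0,0,0,0,0],[0,0,0,0,0,0,0],[0,0,0,-0.5,0,0,0],[0,0,0,-1,0,0,0],[0,-0.1,0.3,-0.6,0,0,0]]'
python3 -m pendant '[[0,-0.2,1,0,0,0,0],[0,0,0.9,0,0,0,0],[0,0,0.3,0.5,0,0,0],[0,0,0,0,0,0,0]]'
python3 - <<'E'
from h import *
im,d=cams.get_image("top");c=cams.calibration("top");cv2.imwrite("pics/f1.png",im)
for r in rings(im,c,(280,180,445,265)):print(np.round(r,1))
s=cams.calibration("side");im2,d=cams.get_image("side");cv2.imwrite("pics/f1s.png",im2)
for r in rings(im2,s,(250,160,345,250),100):print("side",np.round(r,1))
go([575.5,-210,60],np.pi/2)
cv2.imwrite("pics/f1c.png",np.hstack([cv2.resize(im[160:280,300:420],(400,400),interpolation=2),cv2.resize(im2[150:250,235:335],(400,400),interpolation=2)]))
E
```

```text
clock: 18.88
tool_pos: [587.6, -94.9, 148.2]
eef_rot: [-3.14, -0.005, 0.014]
wrist_force: [0.1, -0.7, 0.4]
finger_gap: 85.6
clock: 19.38
tool_pos: [579.3, -209.4, 125.7]
eef_rot: [3.14, 0.004, -0.003]
wrist_force: [0.1, 0.9, -0.2]
finger_gap: 85.4
[ 384.9  230.   510.3 -240.4   20.5]
[331.2 196.  596.1 -81.9  52.4]
side [ 257.   177.7  716.4 -196.    72.1]
side [300.3 210.3 492.1 -73.6 347.3]
side [ 265.5  163.5  756.7 -309.8   97.1]
t 19.48 pos [ 581.4 -207.6  128. ] gap 84.9 shift [-0.123  0.044  1.361] turn [ 0.017 -0.027  0.051] F [-0.3 -0.1  1.4]
```

View pics/f1c.png

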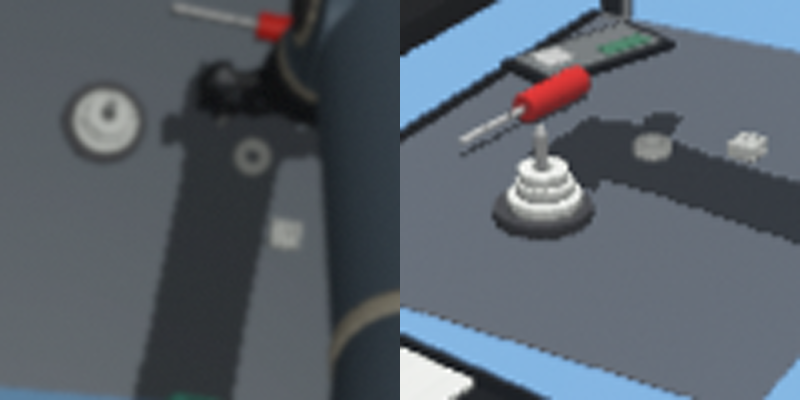

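Three rings are stacked. Ring30 has not moved: (375.6,206.5) in the top view.

```bash
python3 -m pendant '[[0,-0.12,0.04,0.6,0.02,-0.03,0.05],[0,-0.02,0,0.6,0,0,0],[0,0,0,0,0,0,0]]'
python3 -c "
from h import *
go([575.8,-210.2,14],np.pi/2)"
```

```text
clock: 19.85
tool_pos: [578.3, -204.8, 70.7]
eef_rot: [-3.141, -0.011, -0.011]
wrist_force: [-0.6, 0.4, 0.4]
finger_gap: 85.3
t 19.85 pos [ 578.3 -204.8   70.7] gap 85.3 shift [-0.059  0.109  1.133] turn [-0.009 -0.066  0.067] F [-0.6  0.4  0.4]
```

```bash
python3 -m pendant '[[0,-0.06,0.11,0.4,0,-0.06,0.06],[0,0,0.02,0.35,0,0,0],[0,0,0,0,0,0,0]]'
python3 -c "
from h import *
go([575.8,-210.2,15],np.pi/2)"
```

```text
clock: 20.23
tool_pos: [577.9, -210.6, 33.8]
eef_rot: [3.142, 0.004, 0.008]
wrist_force: [0.3, 0.1, 0.2]
finger_gap: 85.8
t 20.23 pos [ 577.9 -210.6   33.8] gap 85.8 shift [-0.043 -0.009  0.376] turn [ 0.    -0.047  0.022] F [0.3 0.1 0.2]
```

```bash
python3 -m pendant '[[0,-0.05,-0.01,0.25,0,-0.05,0.02],[0,0,0,0.1,0,0,0],[0,0,0,0,0,0,0],[190,0,0,0,0,0,0],[190,0,0,0,0,0,0]]' 40
python3 -m pendant '[[200,0,0,0,0,0,0],[200,0,0,0,0,0,0],[200,0,0,0,0,0,0],[200,0,0,0,0,0,0]]'
python3 -c "
from h import *
go([575.8,-210.2,15],np.pi/2)"
```

```text
clock: 20.85
tool_pos: [576.2, -210.3, 16.1]
eef_rot: [3.141, 0.0, 0.002]
wrist_force: [-0.1, 1.5, 0.5]
finger_gap: 51.3
clock: 21.35
tool_pos: [576.7, -210.4, 16.8]
eef_rot: [3.141, 0.0, 0.004]
wrist_force: [-0.2, 0.8, -0.3]
finger_gap: 27.0
t 21.35 pos [ 576.7 -210.4   16.8] gap 27.0 shift [-0.018 -0.005  0.036] turn [ 0.009 -0.025  0.   ] F [-0.2  0.8 -0.3]
```

```bash
python3 -m pendant '[[205,0,0,-0.5,0,0,0],[205,0,0,-1,0,0,0],[205,0,-0.3,-0.5,0,0,0],[205,0.15,-0.9,0,0,0,0],[205,0.15,-0.8,0,0,0,0]]' 50
python3 -m pendant '[[205,0,-0.4,0,0,0,0],[205,0,-0.1,0,0,0,0],[205,0,0,0,0,0,0]]'
python3 -c "
from h import *
go([594.5,-81.7,102],np.pi/2)"
```

```text
clock: 21.98
tool_pos: [590.8, -113.1, 119.1]
eef_rot: [3.139, -0.014, 0.002]
wrist_force: [0.0, 0.2, -0.3]
finger_gap: 26.5
clock: 22.35
tool_pos: [590.7, -85.7, 118.8]
eef_rot: [3.139, -0.008, 0.001]
wrist_force: [0.6, 0.0, 0.3]
finger_gap: 26.9
t 22.35 pos [590.7 -85.7 118.8] gap 26.9 shift [ 0.075 -0.08   0.335] turn [ 0.024 -0.005 -0.05 ] F [0.6 0.  0.3]
```

```bash
python3 -m pendant '[[205,0.07,-0.08,0.2,0.02,0,-0.05],[205,0,0,0.15,0,0,0],[205,0,0,0,0,0,0]]'
python3 -c "
from h import *
go([594.5,-81.7,80],np.pi/2)"
```

```text
clock: 22.72
tool_pos: [593.6, -85.7, 99.0]
eef_rot: [3.14, -0.008, -0.002]
wrist_force: [-0.1, 0.2, 1.1]
finger_gap: 26.7
t 22.73 pos [593.6 -85.7  99. ] gap 26.7 shift [ 0.018 -0.08   0.38 ] turn [ 0.018  0.014 -0.05 ] F [-0.1  0.2  1.1]
```

```bash
python3 -m pendant '[[205,0.015,-0.08,0,0.02,0.01,-0.05],[205,0,0,0,0,0,0]]'
python3 -c "
from h import *
go([594.5,-81.7,80],np.pi/2)"
```

```text
clock: 22.98
tool_pos: [594.4, -81.9, 98.8]
eef_rot: [-3.141, 0.001, 0.001]
wrist_force: [-0.6, -0.4, 0.5]
finger_gap: 27.1
t 22.98 pos [594.4 -81.9  98.8] gap 27.1 shift [ 0.002 -0.004  0.377] turn [-0.003  0.005 -0.004] F [-0.6 -0.4  0.5]
```

```bash
python3 -m pendant '[[205,0,0,0.2,0,0,0],[205,0,0,0.2,0,0,0],[205,0,0,0.1,0,0,0],[205,0,0,0,0,0,0]]'
python3 -c "
from h import *
go([594.5,-81.7,57],np.pi/2)"
```

```text
clock: 23.48
tool_pos: [594.2, -81.9, 71.9]
eef_rot: [-3.141, 0.0, 0.002]
wrist_force: [-0.2, -0.4, 0.2]
finger_gap: 26.7
t 23.48 pos [594.2 -81.9  71.9] gap 26.7 shift [ 0.007 -0.004  0.297] turn [-0.002  0.01  -0.002] F [-0.2 -0.4  0.2]
```

```bash
python3 -m pendant '[[205,0,0,0.2,0,0,0],[205,0,0,0.1,0,0,0],[205,0,0,0,0,0,0]]'
python3 -c "
from h import *
go([594.5,-81.7,57],np.pi/2);print(arm.read_state()['qpos'].round(2))"
```

```text
clock: 23.85
tool_pos: [594.5, -81.9, 56.7]
eef_rot: [3.141, -0.001, -0.001]
wrist_force: [-2.0, -0.0, 6.0]
finger_gap: 26.6
t 23.85 pos [594.5 -81.9  56.7] gap 26.6 shift [ 0.    -0.004 -0.005] turn [ 0.001  0.006 -0.003] F [-2. -0.  6.]
[ 0.29  0.59 -0.3   1.86  0.25  0.73 -1.72]
```

```bash
python3 -m pendant '[[0,0,0,0,0,0,0],[0,0,0,0,0,0,0],[0,0,0,-0.5,0,0,0],[0,0,0,-1,0,0,0],[0,0,-0.3,-0.4,0,0,0]]'
python3 -m pendant '[[0,-0.2,-1,0,0,0,0],[0,-0.2,-1,0,0,0,0],[0,-0.2,-1,0,0,0,0],[0,-0.2,-1,0,0,0,0],[0,-0.1,-0.8,0,0,0,0]]'
python3 -m pendant '[[0,0,0,0,0,0,-1],[0,0,0,0,0,0,-1],[0,0,0,0,0,0,-1],[0,0,0,0,0,0,-1],[0,0,0,0,0,0,-1]]'
python3 -m pendant '[[0,0,0,0,0,0,-1],[0,0,0,0,0,0,-1],[0,0,0,0,0,0,-1],[0,0,0,0,0,0,-1],[0,0,0,0,0,0,-1]]'
python3 -m pendant '[[0,0,0,0,0,0,-1],[0,0,0,0,0,0,-1],[0,0,0,0,0,0,-1],[0,0,0,0,0,0,0]]'
python3 - <<'E'
from h import *
go([544,221,90],np.radians(-7.4))
im,d=cams.get_image("top");cv2.imwrite("pics/g1.png",im)
s=cams.calibration("side");im2,d=cams.get_image("side");cv2.imwrite("pics/g1s.png",im2)
cv2.imwrite("pics/g1c.png",np.hstack([cv2.resize(im[160:280,280:400],(400,400),interpolation=2),cv2.resize(im2[160:310,165:315],(400,400),interpolation=2)]))
E
```

```text
clock: 24.48
tool_pos: [593.3, -68.2, 151.3]
eef_rot: [-3.142, 0.004, 0.009]
wrist_force: [0.0, -0.2, 0.1]
finger_gap: 85.4
clock: 25.1
tool_pos: [551.1, 175.2, 153.8]
eef_rot: [3.141, -0.017, 0.003]
wrist_force: [0.6, 0.1, 0.1]
finger_gap: 85.3
clock: 25.72
tool_pos: [549.1, 181.8, 153.6]
eef_rot: [-3.027, -0.838, -0.004]
wrist_force: [-1.1, -0.5, -0.1]
finger_gap: 85.3
clock: 26.35
tool_pos: [548.9, 181.3, 152.8]
eef_rot: [-2.694, -1.617, -0.003]
wrist_force: [0.4, 0.1, -0.3]
finger_gap: 85.4
clock: 26.85
tool_pos: [548.9, 180.7, 152.2]
eef_rot: [-2.399, -2.029, -0.002]
wrist_force: [0.6, 0.3, 1.5]
finger_gap: 85.6
t 26.85 pos [548.9 180.7 152.2] gap 85.6 shift [ 0.777 -0.231  1.244] turn [ 0.01  -0.011 -0.358] F [0.6 0.3 1.5]
```

View pics/g1c.png

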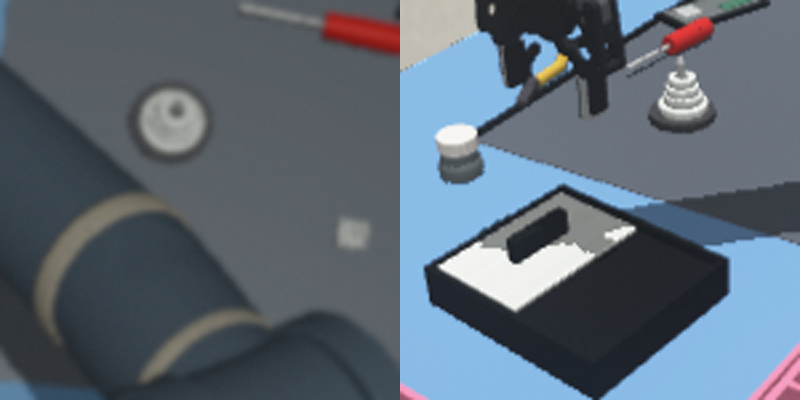

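Rings 54/42/36/30 are stacked in order. Now the cover.

```bash
python3 -m pendant '[[0,0.7,-0.2,0.5,0,0,-0.36],[0,0.08,0,0.5,0,0,0],[0,0,0,0,0,0,0]]'
python3 -c "
from h import *
go([544,221,51],np.radians(-7.4))"
```

```text
clock: 27.32
tool_pos: [546.5, 221.3, 101.8]
eef_rot: [2.364, 2.066, 0.005]
wrist_force: [-0.3, -0.1, 0.3]
finger_gap: 85.3
t 27.32 pos [546.5 221.3 101.8] gap 85.3 shift [-0.015 -0.052  1.015] turn [ 0.034 -0.009 -0.047] F [-0.3 -0.1  0.3]
```

```bash
python3 -m pendant '[[0,-0.02,-0.05,0.4,0.03,-0.01,-0.05],[0,0,0,0.4,0,0,0],[0,0,0,0.1,0,0,0],[0,0,0,0,0,0,0]]'
python3 -c "
from h import *
go([544,221,51],np.radians(-7.4))"
```

```text
clock: 27.82
tool_pos: [544.9, 219.8, 55.2]
eef_rot: [2.361, 2.07, 0.002]
wrist_force: [0.1, -0.1, -0.6]
finger_gap: 85.3
t 27.82 pos [544.9 219.8  55.2] gap 85.3 shift [ 0.022 -0.021  0.084] turn [ 0.021 -0.    -0.022] F [ 0.1 -0.1 -0.6]
```

```bash
python3 -m pendant '[[0,0.02,-0.02,0.08,0.02,0,-0.02],[220,0,0,0,0,0,0],[220,0,0,0,0,0,0],[220,0,0,0,0,0,0],[220,0,0,0,0,0,0]]' 30
python3 -m pendant '[[230,0,0,0,0,0,0],[230,0,0,0,0,0,0],[230,0,0,0,0,0,0]]'
python3 -c "
from h import *
go([544-87.3,221+11.4,51],np.radians(-7.4))"
```

```text
clock: 28.45
tool_pos: [545.1, 221.5, 52.5]
eef_rot: [2.36, 2.072, 0.005]
wrist_force: [4.2, -0.2, -1.2]
finger_gap: 12.8
clock: 28.82
tool_pos: [545.2, 221.5, 52.6]
eef_rot: [2.36, 2.072, 0.005]
wrist_force: [0.6, 0.3, 0.6]
finger_gap: 11.1
t 28.82 pos [545.2 221.5  52.6] gap 11.1 shift [-0.013 -1.784  0.026] turn [ 0.028 -0.018 -0.005] F [0.6 0.3 0.6]
```

```bash
python3 -m pendant '[[230,0,-0.3,0,0,0,0],[230,0,-0.4,0,0,0,0],[230,0,-0.4,0,0,0,0],[230,0,-0.3,0,0,0,0],[230,0,0,0,0,0,0]]' 40
python3 -c "
from h import *
go([545.2-87.3,221.5+11.4,52.5],np.radians(-7.4))"
```

```text
clock: 29.45
tool_pos: [471.4, 231.0, 52.7]
eef_rot: [2.358, 2.073, 0.006]
wrist_force: [0.1, 0.2, 0.0]
finger_gap: 11.0
t 29.45 pos [471.4 231.   52.7] gap 11.0 shift [ 0.002 -0.272  0.002] turn [ 0.037 -0.018  0.005] F [0.1 0.2 0. ]
```

```bash
python3 -m pendant '[[230,0,-0.15,0,0,0,0],[230,0,-0.1,0,0,0,0],[230,0,-0.03,0,0,0,0],[230,0,0,0,0,0,0]]'
python3 -c "
from h import *
go([545.2-87.3,221.5+11.4,52.5],np.radians(-7.4))"
```

```text
clock: 29.95
tool_pos: [459.5, 232.6, 52.9]
eef_rot: [2.36, 2.069, 0.011]
wrist_force: [-0.4, 0.6, -0.4]
finger_gap: 11.0
t 29.95 pos [459.5 232.6  52.9] gap 11.0 shift [ 0.002 -0.033  0.007] turn [ 0.068 -0.031 -0.019] F [-0.4  0.6 -0.4]
```

```bash
python3 -m pendant '[[230,0,-0.05,0,0,0,0],[230,0,0,0,0,0,0],[0,0,0,0,0,0,0],[0,0,0,0,0,0,0],[0,0,0,0,0,0,0]]'
python3 -m pendant '[[0,0,0,-0.6,0,0,0],[0,0,0,-1,0,0,0],[0,-0.7,0,-0.7,0,0,0],[0,-1,0.2,0,0,0,0],[0,-1,0.2,0,0,0,0]]'
python3 -m pendant '[[0,-1,0,0,0,0,0],[0,-0.5,0,0,0,0,0],[0,0,0,0,0,0,0]]'
python3 - <<'E'
from h import *
go([544,221,120],np.radians(-7.4))
im,d=cams.get_image("top");cv2.imwrite("pics/i1.png",im);np.save("pics/i1.npy",d)
im2,d2=cams.get_image("side");cv2.imwrite("pics/i1s.png",im2)
cv2.imwrite("pics/i1c.png",np.hstack([cv2.resize(im[170:265,178:268],(380,400),interpolation=2),cv2.resize(im2[210:310,165:295],(410,315),interpolation=2)[:].copy() if 0 else cv2.resize(im2[210:310,165:267],(408,400),interpolation=2)]))
E
```

```text
clock: 30.58
tool_pos: [457.3, 232.8, 52.6]
eef_rot: [2.36, 2.069, 0.011]
wrist_force: [-0.3, -0.3, 0.0]
finger_gap: 65.0
clock: 31.2
tool_pos: [457.6, 98.1, 171.0]
eef_rot: [2.35, 2.083, 0.012]
wrist_force: [0.8, -0.2, -0.0]
finger_gap: 85.4
clock: 31.58
tool_pos: [447.5, 17.7, 170.5]
eef_rot: [2.357, 2.074, 0.009]
wrist_force: [-0.4, 0.4, 0.4]
finger_gap: 85.3
t 31.57 pos [447.5  17.7 170.5] gap 85.3 shift [4.276 1.391 1.032] turn [ 0.052 -0.03   0.016] F [-0.4  0.4  0.4]
```

View pics/i1c.png

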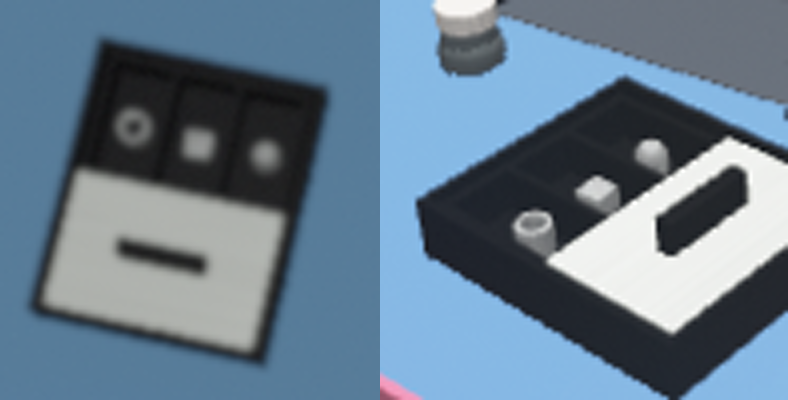

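The collar (dark bore) is in the left, +y, pocket at top px (209.5,200.4). The square blank is in the middle at (225,204) and the domed plug at right at (241,207). Measure the collar.

```bash
python3 - <<'E'
from h import *
im=cv2.imread("pics/i1.png");c=cams.calibration("top")
for t in(75,90,105):
  for r in rings(im,c,(200,190,250,212),t,24):print(t,np.round(r,1))
im2=cv2.imread("pics/i1s.png");s=cams.calibration("side")
u,v=165+(533-380)/4,210+222/4; print("side top",u,v,ray(s,u,v,24))
a=np.radians(-7.4);B=np.array([544.5,221.2])
ex=np.array([np.cos(a),np.sin(a)]);ey=np.array([-ex[1],ex[0]])
p=ray(c,209.5,200.4,24)[:2]-B;print("block-rel (cover centre)",p@ex,p@ey)
E
python3 -m pendant '[[135,0.9,0.2,0,0,0,0],[135,1,0.3,0,0,0,0],[135,1,0.3,0,0,0,0],[135,0,0,0,0,0,0]]'
```

```text
75 [240.5 206.3 539.2 173.8  19.5]
75 [224.4 203.8 542.3 220.1  23.7]
75 [209.1 199.6 550.7 264.7  25. ]
90 [240.5 206.2 539.4 173.8  17.2]
90 [224.7 203.8 542.3 219.3  21.5]
90 [209.1 199.6 550.8 264.9  21.9]
105 [224.5 203.7 542.6 219.9  18.7]
side top 203.25 265.5 [548.18650262 263.95906     24.        ]
block-rel (cover centre) -1.5382453805067302 42.30523050486865
clock: 32.17
tool_pos: [506.2, 170.6, 172.1]
eef_rot: [-2.346, -2.088, -0.017]
wrist_force: [-0.4, -1.3, -0.7]
finger_gap: 40.1
```

```bash
python3 -m pendant '[[135,0.9,0.4,0.4,0,0,0],[135,0.8,0.3,0.4,0,0,0],[135,0,0,0.3,0,0,0],[135,0,0,0,0,0,0]]'
python3 -c "
from h import *
go([549.8,264.6,60],np.radians(-7.4))"
```

```text
clock: 32.67
tool_pos: [549.8, 256.2, 115.6]
eef_rot: [-2.34, -2.094, -0.013]
wrist_force: [0.1, -1.4, -0.5]
finger_gap: 40.3
t 32.67 pos [549.8 256.2 115.6] gap 40.3 shift [ 0.158 -0.024  1.113] turn [ 0.043 -0.07   0.175] F [ 0.1 -1.4 -0.5]
```

```bash
python3 -m pendant '[[135,0.16,-0.02,0.5,0.04,-0.07,0.17],[135,0,0,0.5,0,0,0],[135,0,0,0,0,0,0]]'
python3 -c "
from h import *
go([549.8,264.6,50],np.radians(-7.4))"
```

```text
clock: 33.05
tool_pos: [549.8, 261.9, 66.9]
eef_rot: [2.361, 2.069, 0.001]
wrist_force: [0.0, 0.3, 0.2]
finger_gap: 39.9
t 33.05 pos [549.8 261.9  66.9] gap 39.9 shift [ 0.055 -0.008  0.339] turn [ 0.025  0.012 -0.023] F [0.  0.3 0.2]
```

```bash
python3 -m pendant '[[135,0.05,-0.01,0.3,0.02,0.01,-0.02],[135,0,0,0.05,0,0,0],[135,0,0,0,0,0,0]]'
python3 - <<'E'
from h import *
go([549.8,264.6,21],np.radians(-7.4))
im,d=cams.get_image("top");im2,d2=cams.get_image("side")
cv2.imwrite("pics/j1c.png",np.hstack([cv2.resize(im[170:265,178:268],(380,400),interpolation=2),cv2.resize(im2[210:310,165:267],(408,400),interpolation=2)]))
E
```

```text
clock: 33.42
tool_pos: [551.0, 264.0, 51.4]
eef_rot: [2.361, 2.07, 0.006]
wrist_force: [-0.2, -0.4, 0.1]
finger_gap: 40.4
t 33.42 pos [551.  264.   51.4] gap 40.4 shift [ 0.008 -0.028  0.607] turn [ 0.039 -0.015 -0.019] F [-0.2 -0.4  0.1]
```

View pics/j1c.png

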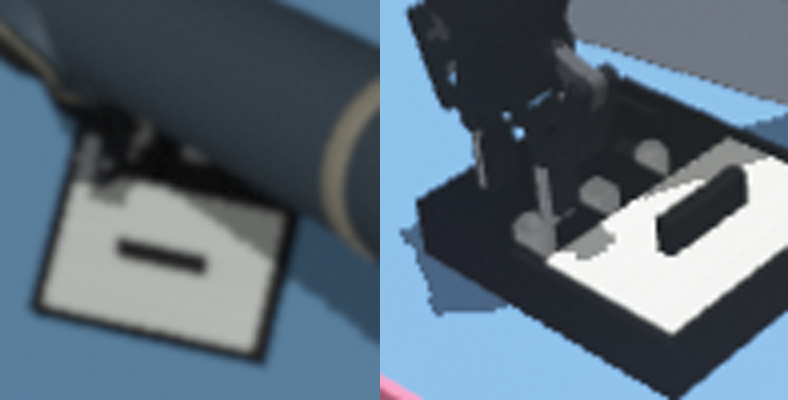

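The pads straddle the collar, above it. Descending, with a force check.

```bash
python3 -m pendant '[[135,0.01,-0.025,0.2,0.03,-0.01,-0.02],[135,0,0,0.15,0,0,0],[135,0,0,0,0,0,0]]'
python3 -c "
from h import *
go([549.8,264.6,21],np.radians(-7.4))"
```

```text
clock: 33.9
tool_pos: [549.9, 264.8, 32.9]
eef_rot: [2.36, 2.074, 0.002]
wrist_force: [0.4, -0.6, 0.0]
finger_gap: 40.2
t 33.9 pos [549.9 264.8  32.9] gap 40.2 shift [-0.004 -0.002  0.239] turn [ 0.01  -0.005  0.003] F [ 0.4 -0.6  0. ]
```

```bash
python3 -m pendant '[[135,0,0,0.15,0.01,0,0],[135,0,0,0.07,0,0,0],[135,0,0,0,0,0,0],[200,0,0,0,0,0,0],[210,0,0,0,0,0,0]]' 40
python3 -m pendant '[[215,0,0,0,0,0,0],[215,0,0,0,0,0,0],[215,0,0,0,0,0,0]]'
python3 -c "
from h import *
go([549.8,264.6,21],np.radians(-7.4))"
```

```text
clock: 34.52
tool_pos: [550.1, 265.1, 21.3]
eef_rot: [-2.359, -2.074, -0.001]
wrist_force: [-0.2, 0.3, -0.4]
finger_gap: 20.1
clock: 34.9
tool_pos: [550.1, 264.9, 21.4]
eef_rot: [-2.36, -2.074, -0.001]
wrist_force: [0.3, -0.1, 0.7]
finger_gap: 20.0
t 34.9 pos [550.1 264.9  21.4] gap 20.0 shift [-0.008 -0.004  0.007] turn [ 0.003 -0.009  0.003] F [ 0.3 -0.1  0.7]
```

```bash
python3 -m pendant '[[218,0,0,-0.4,0,0,0],[218,0,0,-0.7,0,0,0],[218,0,0,-1,0,0,0],[218,-0.3,0.1,-0.6,0,0,0],[218,-0.9,0.25,0,0,0,0]]' 50
python3 -m pendant '[[218,-0.9,0.25,0,0,0,0],[218,-0.9,0.25,0,0,0,0],[218,-0.9,0.25,0,0,0,0],[218,-0.9,0.25,0,0,0,0],[218,0,0,0,0,0,0]]'
python3 -c "
from h import *
go([594.4,-81.8,125],np.radians(-7.4))"
```

```text
clock: 35.52
tool_pos: [559.2, 208.1, 166.8]
eef_rot: [-2.349, -2.084, -0.012]
wrist_force: [0.8, 0.3, -1.0]
finger_gap: 19.7
clock: 36.15
tool_pos: [590.0, 14.4, 174.4]
eef_rot: [2.349, 2.075, 0.022]
wrist_force: [0.4, 1.1, -1.1]
finger_gap: 19.5
t 36.15 pos [590.   14.4 174.4] gap 19.5 shift [-1.903  0.311  0.982] turn [ 0.138 -0.055  0.053] F [ 0.4  1.1 -1.1]
```

```bash
python3 -m pendant '[[218,-0.8,0.15,0.3,0.1,-0.05,0.05],[218,-0.7,0.1,0.3,0,0,0],[218,-0.3,0.05,0.2,0,0,0],[218,0,0,0,0,0,0]]'
python3 -c "
from h import *
go([594.4,-81.8,105],np.radians(-7.4))"
```

```text
clock: 36.65
tool_pos: [595.5, -73.4, 138.4]
eef_rot: [2.35, 2.078, 0.016]
wrist_force: [0.4, 0.0, -0.2]
finger_gap: 19.3
t 36.65 pos [595.5 -73.4 138.4] gap 19.3 shift [-0.173 -0.008  0.667] turn [ 0.098 -0.042  0.06 ] F [ 0.4  0.  -0.2]
```

```bash
python3 -m pendant '[[218,-0.17,0,0.3,0.1,-0.04,0.06],[218,0,0,0.25,0,0,0],[218,0,0,0,0,0,0]]'
python3 -m pendant '[[218,0,0,0,0,0,0]]'
python3 -c "
from h import *
go([594.4,-81.8,97],np.radians(-7.4))"
```

```text
clock: 37.02
tool_pos: [595.1, -77.3, 110.3]
eef_rot: [-2.353, -2.079, -0.003]
wrist_force: [1.0, -0.1, -0.5]
finger_gap: 19.6
clock: 37.15
tool_pos: [595.2, -76.5, 110.3]
eef_rot: [-2.352, -2.08, -0.004]
wrist_force: [-0.5, -0.1, -0.6]
finger_gap: 19.6
t 37.15 pos [595.2 -76.5 110.3] gap 19.6 shift [-0.108 -0.003  0.266] turn [ 0.004 -0.025  0.065] F [-0.5 -0.1 -0.6]
```

```bash
python3 -m pendant '[[218,-0.11,0,0.1,0,-0.03,0.06],[218,0,0,0.1,0,0,0],[218,0,0,0,0,0,0]]'
python3 - <<'E'
from h import *
go([594.4,-81.8,97],np.radians(-7.4))
im,d=cams.get_image("top");im2,d2=cams.get_image("side")
cv2.imwrite("pics/k1c.png",np.hstack([cv2.resize(im[165:225,300:360],(400,400),interpolation=2),cv2.resize(im2[150:210,240:300],(400,400),interpolation=2)]))
E
```

```text
clock: 37.52
tool_pos: [594.8, -82.0, 100.1]
eef_rot: [2.359, 2.073, 0.001]
wrist_force: [0.4, 0.5, -1.0]
finger_gap: 19.3
t 37.52 pos [594.8 -82.  100.1] gap 19.3 shift [ 0.003 -0.008  0.063] turn [0.013 0.007 0.005] F [ 0.4  0.5 -1. ]
```

View pics/k1c.png

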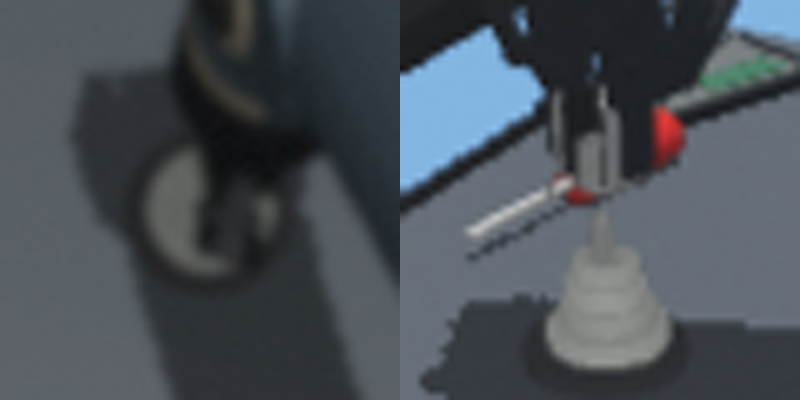

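The collar (595,165) hangs upright over the arbor tip (601,215). Lowering.

```bash
python3 -m pendant '[[218,0,-0.005,0.15,0,0,0],[218,0,0,0.15,0,0,0],[218,0,0,0.1,0,0,0],[218,0,0,0,0,0,0]]'
python3 -c "
from h import *
go([594.4,-81.8,67.5],np.radians(-7.4))"
```

```text
clock: 38.12
tool_pos: [594.7, -82.0, 79.0]
eef_rot: [2.358, 2.073, 0.001]
wrist_force: [0.4, -0.1, 0.3]
finger_gap: 19.6
t 38.12 pos [594.7 -82.   79. ] gap 19.6 shift [ 0.003 -0.007  0.23 ] turn [0.017 0.007 0.004] F [ 0.4 -0.1  0.3]
```

Threaded (bottom at about 62 mm, no force).

```bash
python3 -m pendant '[[218,0,0,0.12,0,0,0],[218,0,0,0.08,0,0,0],[218,0,0,0.03,0,0,0],[218,0,0,0,0,0,0]]'
python3 -c "
from h import *
go([594.4,-81.8,67.5],np.radians(-7.4))"
```

```text
clock: 38.62
tool_pos: [595.2, -81.9, 67.3]
eef_rot: [2.358, 2.072, 0.002]
wrist_force: [-0.7, -0.6, 0.5]
finger_gap: 19.8
t 38.62 pos [595.2 -81.9  67.3] gap 19.8 shift [-0.    -0.015 -0.004] turn [0.024 0.008 0.004] F [-0.7 -0.6  0.5]
```

```bash
python3 -m pendant '[[100,0,0,0,0,0,0],[100,0,0,0,0,0,0],[0,0,0,0,0,0,0],[0,0,0,-0.5,0,0,0],[0,0,0,-1,0,0,0]]'
python3 -m pendant '[[0,0.9,-0.5,-0.3,0,0,0],[0,0.9,-0.5,0,0,0,0],[0,0.9,-0.5,0,0,0,0],[0,0.9,-0.5,0,0,0,0],[0,0.9,-0.5,0,0,0,0]]'
python3 -m pendant '[[0,0.7,-0.5,0,0,0,0],[0,0.3,-0.3,0,0,0,0],[0,0,0,0,0,0,0]]'
python3 - <<'E'
from h import *
go([457.3,232.8,90],np.radians(-7.4))
im,d=cams.get_image("top");im2,d2=cams.get_image("side")
cv2.imwrite("pics/l1c.png",np.hstack([cv2.resize(im[165:225,300:360],(400,400),interpolation=2),cv2.resize(im2[160:310,165:315],(400,400),interpolation=2)]))
E
```

```text
clock: 39.25
tool_pos: [592.4, -82.2, 140.0]
eef_rot: [-2.357, -2.071, 0.007]
wrist_force: [0.3, 1.2, 0.6]
finger_gap: 85.3
clock: 39.88
tool_pos: [501.3, 159.3, 160.1]
eef_rot: [2.368, 2.056, 0.007]
wrist_force: [0.6, -0.0, -0.2]
finger_gap: 85.5
clock: 40.25
tool_pos: [465.3, 220.9, 160.8]
eef_rot: [2.359, 2.068, 0.011]
wrist_force: [0.7, -0.4, 0.4]
finger_gap: 85.6
t 40.25 pos [465.3 220.9 160.8] gap 85.6 shift [ 0.21  -0.202  1.416] turn [ 0.078 -0.023 -0.021] F [ 0.7 -0.4  0.4]
```

View pics/l1c.png

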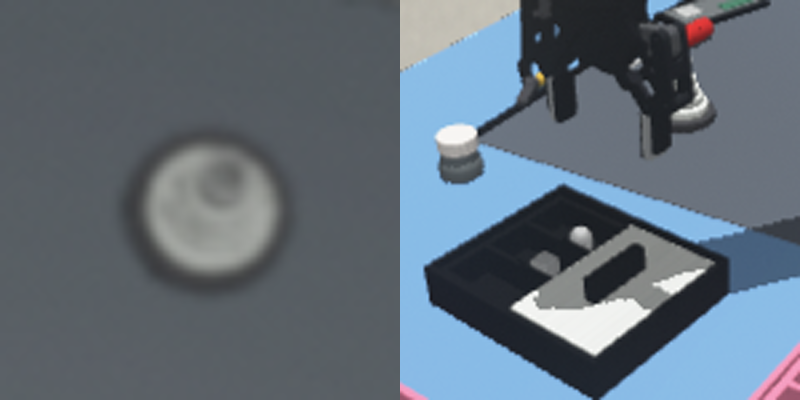

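The stack with the collar looks good, and the blank and plug are still in their pockets. Now close the cover.

```bash
python3 -m pendant '[[0,0.2,-0.2,0.5,0.07,-0.02,-0.02],[0,0.02,0,0.5,0,0,0],[0,0,0,0.2,0,0,0],[0,0,0,0,0,0,0]]'
python3 -c "
from h import *
go([457.3,232.8,52.5],np.radians(-7.4))"
```

```text
clock: 40.85
tool_pos: [463.6, 225.6, 99.1]
eef_rot: [2.374, 2.052, 0.001]
wrist_force: [-0.1, 0.2, 0.7]
finger_gap: 85.7
t 40.85 pos [463.6 225.6  99.1] gap 85.7 shift [ 0.126 -0.148  0.931] turn [ 0.035  0.019 -0.154] F [-0.1  0.2  0.7]
```

```bash
python3 -m pendant '[[0,0.12,-0.14,0.4,0.03,0.02,-0.15],[0,0.02,-0.02,0.3,0,0,0],[0,0,0,0.1,0,0,0],[0,0,0,0,0,0,0]]'
python3 -c "
from h import *
go([457.3,232.8,52.5],np.radians(-7.4))"
```

```text
clock: 41.35
tool_pos: [457.4, 234.0, 57.3]
eef_rot: [2.36, 2.072, 0.003]
wrist_force: [-0.0, -0.4, 0.2]
finger_gap: 85.8
t 41.35 pos [457.4 234.   57.3] gap 85.8 shift [-0.024  0.002  0.096] turn [ 0.018 -0.011 -0.005] F [-0.  -0.4  0.2]
```

```bash
python3 -m pendant '[[0,-0.02,0,0.09,0.02,-0.01,0],[220,0,0,0,0,0,0],[220,0,0,0,0,0,0],[220,0,0,0,0,0,0],[230,0,0,0,0,0,0]]' 40
python3 -m pendant '[[230,0,0,0,0,0,0],[230,0,0,0,0,0,0]]'
python3 -m pendant '[[230,0,0.3,0,0,0,0],[230,0,0.4,0,0,0,0],[230,0,0.4,0,0,0,0],[230,0,0.3,0,0,0,0],[230,0,0,0,0,0,0]]'
python3 -c "
from h import *
go([545.2,221.5,52.5],np.radians(-7.4))"
```

```text
clock: 41.98
tool_pos: [459.1, 233.3, 53.8]
eef_rot: [2.359, 2.072, 0.006]
wrist_force: [17.4, -7.2, 5.4]
finger_gap: 12.3
clock: 42.22
tool_pos: [459.7, 233.1, 54.0]
eef_rot: [2.36, 2.071, 0.007]
wrist_force: [1.0, 0.3, -1.0]
finger_gap: 10.9
clock: 42.85
tool_pos: [531.2, 224.1, 53.8]
eef_rot: [-2.36, -2.073, -0.002]
wrist_force: [1.2, -0.8, 0.6]
finger_gap: 10.8
t 42.85 pos [531.2 224.1  53.8] gap 10.8 shift [-0.016  0.284  0.026] turn [ 0.006 -0.014 -0.004] F [ 1.2 -0.8  0.6]
```

```bash
python3 -m pendant '[[230,0,0.15,0,0,0,0],[230,0,0.1,0,0,0,0],[230,0,0.06,0,0,0,0],[230,0,0,0,0,0,0]]'
python3 -c "
from h import *
go([545.2,221.5,52.5],np.radians(-7.4))"
```

```text
clock: 43.35
tool_pos: [545.2, 222.7, 53.8]
eef_rot: [-2.357, -2.075, 0.001]
wrist_force: [-0.7, 0.8, 1.6]
finger_gap: 10.8
t 43.35 pos [545.2 222.7  53.8] gap 10.8 shift [-0.025  0.003  0.026] turn [-0.017 -0.006  0.018] F [-0.7  0.8  1.6]
```

Push lightly to feel the lip.

```bash
python3 -m pendant '[[230,0,0.04,0,0,0,0],[230,0,0,0,0,0,0]]'
python3 -m pendant '[[230,0,0.04,0,0,0,0],[230,0,0,0,0,0,0]]'
```

```text
clock: 43.6
tool_pos: [546.9, 222.7, 53.8]
eef_rot: [-2.356, -2.075, 0.001]
wrist_force: [-0.8, 1.4, 1.1]
finger_gap: 10.9
clock: 43.85
tool_pos: [547.1, 222.7, 53.8]
eef_rot: [-2.355, -2.074, 0.006]
wrist_force: [-0.0, 0.4, 0.9]
finger_gap: 10.9
```

```bash
python3 -m pendant '[[230,0,0.1,0,0,0,0]]'
python3 -m pendant '[[230,0,0,0,0,0,0],[0,0,0,0,0,0,0],[0,0,0,0,0,0,0],[0,0,0,0,0,0,0]]'
python3 -m pendant '[[0,0,0,-0.6,0,0,0],[0,0,0,-1,0,0,0],[0,-0.5,-0.4,-0.7,0,0,0],[0,-1,-0.4,0,0,0,0],[0,-1,-0.3,0,0,0,0]]'
python3 -m pendant '[[0,-1,-0.2,0,0,0,0],[0,-0.6,0,0,0,0,0],[0,0,0,0,0,0,0]]'
python3 - <<'E'
from h import *
im,d=cams.get_image("top");c=cams.calibration("top");im2,d2=cams.get_image("side")
m=np.zeros(im.shape[:2],np.uint8);m[170:265,175:265]=(im[170:265,175:265].min(2)>110)*255
k=max(cv2.findContours(m,0,1)[0],key=cv2.contourArea)
print("cover",cv2.minAreaRect(np.array([ray(c,*q[0],34)[:2] for q in k],np.float32)))
cv2.imwrite("pics/m1c.png",np.hstack([cv2.resize(im[150:270,178:358],(400,267),interpolation=2),cv2.resize(im2[150:310,165:405],(400,267),interpolation=2)]))
go([457,0,170],np.radians(-7.4))
E
```

```text
clock: 43.98
tool_pos: [547.4, 222.7, 53.8]
eef_rot: [-2.351, -2.072, 0.018]
wrist_force: [-20.1, 0.3, 16.3]
finger_gap: 10.9
clock: 44.48
tool_pos: [549.4, 221.7, 53.7]
eef_rot: [-2.354, -2.073, 0.015]
wrist_force: [-0.7, -0.3, -0.7]
finger_gap: 64.8
clock: 45.1
tool_pos: [481.5, 105.6, 172.8]
eef_rot: [-2.348, -2.079, 0.01]
wrist_force: [0.8, -1.0, -0.4]
finger_gap: 85.6
clock: 45.48
tool_pos: [460.0, 20.5, 173.0]
eef_rot: [-2.357, -2.074, 0.012]
wrist_force: [0.4, 0.1, -0.0]
finger_gap: 85.1
cover ((547.211181640625, 222.20407104492188), (142.18600463867188, 94.49038696289062), 82.71822357177734)
t 45.58 pos [460.5  23.4 173.3] gap 85.2 shift [-0.473 -0.011  0.067] turn [-0.061  0.026  0.057] F [-0.3 -0.3  0.1]
```

View pics/m1c.png

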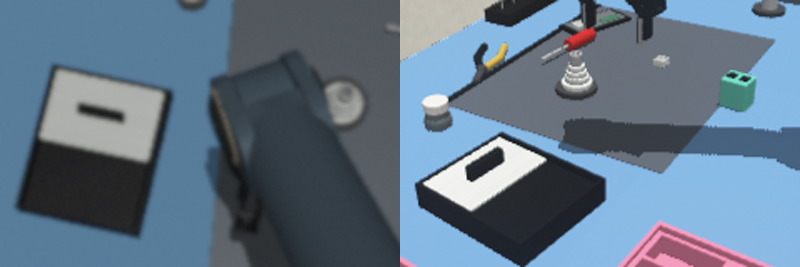

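The cover is against the lip at (547,222), and four rings and the collar are on the spindle. Handing in.

```bash
python3 -c "
from bench import arm
print(arm.sign_off())"
```

```text
the job is handed in; nothing more can be done
None
```

The job is done and was handed in at about 46 s on the robot's clock. The four rings present (54, 42, 36 and 30; ring48 was absent) are threaded on the spindle from widest to smallest. The collar, found in the +y pocket, sits on top of them.

- **Stack:** the last pictures show the rings in order with the collar on top. Each ring and the collar went down to its seat height, with at most about 9 N at the wrist.
- **Cover:** it was slid, not lifted, and pushed back until it met the end lip at about 20 N. Its last measured centre was (547, 222) mm, against (546, 221) mm before I moved it, so it is closed.
- **Other parts:** the square blank and the domed plug were in their pockets in the last view before closing. I moved nothing else on the bench, though I did not measure the other items again at the end.
- **Disagreements:** the two cameras differed by about 2 mm in x. The gripper's reading was about 2 to 3 mm below the nominal part sizes throughout. Neither affected a fit.

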